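# Change the test cartridges in a bolted rack

### The arm

A 6-joint arm with a two-finger parallel gripper is mounted at the origin on the work surface. World frame = base frame: x ahead of the robot, y to its left, z up, the work surface at z = 0. Lengths are in m, angles in rad, forces in N, time in s.
With the tool pointing down it reaches from about 0.325 to 0.75 m from the base axis. Payload 7.6 kg.
Tool frame: the origin (TCP) lies on the centre line of the jaws, within the pads' length; the fingertips stand ahead of it and the grasp point (between the pads) lies 11 mm behind it (bot.finger_overhang is the z of the fingertips in the tool frame, in m); z points along the fingers, y is the line along which they close (so a half turn about z gives the same grasp; the last joint's range is limited). The gripper opens to 85 mm and grips with 20 to 120 N. Pads are 22 mm wide; open, the fingers measure 114 mm over their backs; the gripper's body (76 mm by 85 mm) begins 54 mm behind the grasp point. The pads swing forward as they close: fully open they stand 13 mm farther back than shut.
Start: joints at [1.189, 0.052, 1.401, -0, 1.689, -0.07], TCP at [0.161, 0.5, 0.239] pointing down, gripper open.
Joint ranges: [-2.9, 2.9], [-0.91, 2.17], [0.12, 2.37], [-1.06, 4.2], [0.26, 2.73], [-2.93, 2.93]. Speed limits (rad/s): [2.57, 2.57, 3.01, 3.14, 3.14, 3.14].

### API

Orientations are given as a rotation vector (axis times angle).
In Python, from bench import bot gives the robot as it stands.
- The arm moves only by the tool move_arm, never from a script. Its argument "steps" is a list of rows, each a list of 7 numbers: the shift along the tool's x, y, z scaled (see below), then the turn, a rotation vector about the tool's x, y, z scaled (see below), then the closure in counts, from 0 (fully open) to 255 (shut). In form: [[dx, dy, dz, rx, ry, rz, claw], ...]. A call has 1 to 10 rows; each row is the pose to reach, as a shift and turn from the pose commanded when the call began, along the tool's axes at that moment, turning the shorter way round; what a row does not reach only later rows make up. The controller multiplies each number of a shift by 400 mm and each number of a turn by 180 degrees. A row lasts 1/12 s, in which the tool goes at most 41.7 mm and 7.16 degrees, less where a joint would pass 70% of its speed; a pose out of reach is approached as far as the arm can. A call with a number of a shift or a turn outside -1 to 1 is refused whole. A call with a gripper value outside its range is refused whole. The fingers move at their own pace and stop on an object; "squeeze" is the grip in N (left out, the last holds). Time passes only in rows, so rows that repeat a pose let the fingers close. It gives the time, the measured TCP pose, the force, the opening and the grip force at its end, in the units of the state.
- bot.get_state(): the state, without advancing time (a new reading comes with each control period).
- bot.read_camera(name): name is "scene" or "top" or "wrist"; returns a dict with "img" (384x512x3 uint8, red, green, blue), "vertical_fov" (degrees; the focal length in pixels is half the picture's height over the tangent of half this angle, whatever the lens; pixels are square), "cx", "cy" (the principal point, pixels), "T" (4x4, takes a point from camera to world coordinates). Camera axes: x right, y up, looking along -z (the intrinsics and any distortion apply to the point x, -y, -z); pixel columns grow to the right and rows downward; lengths in m; the calibration is good to about 2 mm. A picture is of the moment at which its call begins. There is no depth.
- bot.sign_off(): hands the job in; it is judged then, once.
The state is a dict: "clock": time; "joints": joint angles; "joint_velocities": joint speeds; "effort": joint torques, N m; "position": TCP position; "ee_rot": TCP orientation; "contact_force": force on the tool from outside, world axes, zero at the start; "moment": the same for the moment, N m; "opening": finger opening in m; "finger_force": force on a finger pad.
Only numpy, scipy, OpenCV 4.12 (cv2) and the standard library are available. Lean on these libraries where they do the work, as an engineer would, in place of code of your own. Each camera call takes 0.05 s, during which the arm holds its last target. There are 200 camera calls.

### The job

Change the cartridges in the rack: turn the clamp knob free and draw the bolt fully back, put the spent (orange-finned) cartridges from the rack into the yellow discard tray and set every fresh (blue-finned) cartridge flat on the floor of a bay of its own, any bay. Then push the bolt across until its tip is fully home in the keeper, and only after that turn the clamp knob tight to its stop. Leave the other things on the bench where they stand.

Things in the scene. Friction and masses are not known exactly. Their poses are not given: they have to be found in the camera images.
- rack: Cartridge rack, fixed; place and yaw vary. Aluminium base 150 (x) x 92 (y) x 6 mm with four open-topped bays, two by two; bay walls stand 18 mm above the bench. Origin: centre of the base's underside, z up. The bolt runs along its y, over the inner ends of all four bays: guide block with clamp knob at y = -50 to -100 mm (58 mm high), keeper block at y = +48 to +76 mm
- bay0 (a point): Centre of the floor of bay 0 of the rack (near row, guide end), 6 mm above the bench; axes as the rack's. A pocket 64 (x) x 35.5 (y) mm: a cartridge lies with its long side along the rack's x, with 2 to 3 mm play. Bay centres are 47 mm apart along y, 68 mm along x
- bay1 (a point): Centre of the floor of bay 1 of the rack (far row, guide end), 6 mm above the bench; axes as the rack's. A pocket 64 (x) x 35.5 (y) mm: a cartridge lies with its long side along the rack's x, with 2 to 3 mm play. Bay centres are 47 mm apart along y, 68 mm along x
- bay2 (a point): Centre of the floor of bay 2 of the rack (near row, keeper end), 6 mm above the bench; axes as the rack's. A pocket 64 (x) x 35.5 (y) mm: a cartridge lies with its long side along the rack's x, with 2 to 3 mm play. Bay centres are 47 mm apart along y, 68 mm along x
- bay3 (a point): Centre of the floor of bay 3 of the rack (far row, keeper end), 6 mm above the bench; axes as the rack's. A pocket 64 (x) x 35.5 (y) mm: a cartridge lies with its long side along the rack's x, with 2 to 3 mm play. Bay centres are 47 mm apart along y, 68 mm along x
- bolt (a joint): Slide of the steel bolt (bar 20 x 10 x 196 mm) along the rack's +y, in m: 0 = fully drawn, all bays open; 0.120 = fully home on its stop, tip 22 mm inside the keeper. Anywhere between it blocks bays; its underside passes 3 mm above a seated cartridge's body, 31 mm above the bench. Stays where left; slides at about 2 N, held fast (over 15 N) while the clamp is tight. Starts at 0.075 to 0.110
- bolt_handle (a point): Grip point of the bolt's red upright handle, a 14 x 14 mm square post with sides along the rack's axes, at the tail of the bolt. The point is 78 mm above the bench; the post stands from 41 mm to 91 mm. It moves with the bolt; it is 186 mm behind (rack -y of) the tip
- bolt_tip (a point): Front end of the bolt, in the middle of the bar, 36 mm above the bench
- keeper (a point): Middle of the keeper's mouth, 36 mm above the bench, at rack y = +48 mm
- clamp (a joint): Angle of the black clamp knob on the guide block, in rad, growing clockwise seen from above: 0 = free, its bar in line with the bolt; 1.5 = tight against its stop, its bar across the bolt. The pad bites from about 0.6 on. Stays where it is left; 0.12 to 0.2 N m to turn. Starts at 1.30 to 1.48
- clamp_grip (a point): Grip point of the clamp knob, on its vertical axis, 80 mm above the bench. The bar is 42 mm long, 12 mm thick and stands from 64 mm to 94 mm above the bench. The point's y axis lies along the bar and turns with it
- fresh1: Fresh test cartridge (white body, blue fin), loose on the bench at the start if present. 60 x 30 mm in plan and 22 mm high, 120 g, with an upright grip fin on top, 28 (x) x 10 (y) mm and 30 mm tall (total height 52 mm). Origin: centre of the underside; x is the long way, z up; it is the same turned half round. There are two or three fresh ones
- fresh2: Fresh test cartridge (white body, blue fin), loose on the bench at the start if present. 60 x 30 mm in plan and 22 mm high, 120 g, with an upright grip fin on top, 28 (x) x 10 (y) mm and 30 mm tall (total height 52 mm). Origin: centre of the underside; x is the long way, z up; it is the same turned half round. There are two or three fresh ones
- fresh3: Fresh test cartridge (white body, blue fin), loose on the bench at the start if present. 60 x 30 mm in plan and 22 mm high, 120 g, with an upright grip fin on top, 28 (x) x 10 (y) mm and 30 mm tall (total height 52 mm). Origin: centre of the underside; x is the long way, z up; it is the same turned half round. There are two or three fresh ones
- spent1: Spent test cartridge (grey body, orange fin), sits in a bay of the rack under the bolt at the start if present. 60 x 30 mm in plan and 22 mm high, 120 g, with an upright grip fin on top, 28 (x) x 10 (y) mm and 30 mm tall (total height 52 mm). Origin: centre of the underside; x is the long way, z up; it is the same turned half round. There are one or two spent ones
- spent2: Spent test cartridge (grey body, orange fin), sits in a bay of the rack under the bolt at the start if present. 60 x 30 mm in plan and 22 mm high, 120 g, with an upright grip fin on top, 28 (x) x 10 (y) mm and 30 mm tall (total height 52 mm). Origin: centre of the underside; x is the long way, z up; it is the same turned half round. There are one or two spent ones
- discard_tray: Yellow open discard tray, 150 x 150 mm outside, walls 4 mm thick and 45 mm high, fixed to the bench. Origin: centre of the underside; floor 4 mm thick. Room for two cartridges side by side
- jar: Bystander: specimen jar with red lid, 56 mm across, 65 mm high; origin under its centre
- reagent: Bystander: amber reagent bottle, 48 mm across, 100 mm high; origin under its centre
- tip_box: Bystander: pipette-tip box 85 x 120 x 64 mm; origin under its centre
- mouse: Bystander: black computer mouse 100 x 58 x 30 mm; origin under its centre
- marker: Bystander: marker pen 130 x 13 x 13 mm, lying along its x; origin under its centre

How it is judged:
On the way, in this order (a step that is already met when the one before it is completed fails the run):
1. the clamp knob is turned free and the bolt drawn fully back (value of joint clamp below 0.6 rad and value of joint bolt below 0.008 m), for 0.2 s.
2. every spent cartridge is in the discard tray and every fresh one sits in a bay (((horizontal distance between fresh1 and bay0 below 0.008 m and z of fresh1 in the frame of bay0 between -0.003 and 0.003 m) or (horizontal distance between fresh1 and bay1 below 0.008 m and z of fresh1 in the frame of bay1 between -0.003 and 0.003 m) or (horizontal distance between fresh1 and bay2 below 0.008 m and z of fresh1 in the frame of bay2 between -0.003 and 0.003 m) or (horizontal distance between fresh1 and bay3 below 0.008 m and z of fresh1 in the frame of bay3 between -0.003 and 0.003 m)) and angle between each of fresh1, fresh2, fresh3's own z axis and vertical below 0.08 rad and angle between the x axis of each of fresh1, fresh2, fresh3 and the x axis of rack, either way round below 0.2 rad and ((horizontal distance between fresh2 and bay0 below 0.008 m and z of fresh2 in the frame of bay0 between -0.003 and 0.003 m) or (horizontal distance between fresh2 and bay1 below 0.008 m and z of fresh2 in the frame of bay1 between -0.003 and 0.003 m) or (horizontal distance between fresh2 and bay2 below 0.008 m and z of fresh2 in the frame of bay2 between -0.003 and 0.003 m) or (horizontal distance between fresh2 and bay3 below 0.008 m and z of fresh2 in the frame of bay3 between -0.003 and 0.003 m)) and ((horizontal distance between fresh3 and bay0 below 0.008 m and z of fresh3 in the frame of bay0 between -0.003 and 0.003 m) or (horizontal distance between fresh3 and bay1 below 0.008 m and z of fresh3 in the frame of bay1 between -0.003 and 0.003 m) or (horizontal distance between fresh3 and bay2 below 0.008 m and z of fresh3 in the frame of bay2 between -0.003 and 0.003 m) or (horizontal distance between fresh3 and bay3 below 0.008 m and z of fresh3 in the frame of bay3 between -0.003 and 0.003 m)) and x of spent1 in the frame of discard_tray between -0.072 and 0.072 m and y of spent1 in the frame of discard_tray between -0.072 and 0.072 m and z of each of spent1, spent2 in the frame of discard_tray below 0.035 m and linear speed of each of spent1, spent2 below 0.02 m/s and x of spent2 in the frame of discard_tray between -0.072 and 0.072 m and y of spent2 in the frame of discard_tray between -0.072 and 0.072 m), for 0.2 s.
3. the bolt is fully home in the keeper over the seated cartridges (all of step 2 and value of joint bolt above 0.115 m), for 0.2 s.
4. the clamp knob is turned tight (value of joint bolt above 0.115 m and value of joint clamp above 1.25 rad), for 0.2 s.
At the end, for the whole second after the job is handed in: Every fresh cartridge sits upright on a bay floor (within 8 mm of its centre and 3 mm of its floor, squared to the rack within 0.2 rad), every spent cartridge rests in the discard tray, the bolt is within 5 mm of its stop in the keeper (above 0.115 m) and the clamp knob is tight (above 1.25 rad) (all of step 2 and all of step 4 and linear speed of each of fresh1, fresh2, fresh3 below 0.02 m/s); the robot touches nothing.
It fails at once if the jar is pushed more than 50 mm from its place or tipped over (distance of jar from where it was at the start of the episode above 0.05 m or angle between jar's own z axis and vertical above 0.6 rad).
It fails at once if the reagent is pushed more than 50 mm from its place or tipped over (distance of reagent from where it was at the start of the episode above 0.05 m or angle between reagent's own z axis and vertical above 0.6 rad).
It fails at once if the tip box is pushed more than 50 mm from its place (distance of tip_box from where it was at the start of the episode above 0.05 m).
It fails at once if the mouse is pushed more than 50 mm from its place (distance of mouse from where it was at the start of the episode above 0.05 m).
It fails at once if the marker is pushed more than 50 mm from its place (distance of marker from where it was at the start of the episode above 0.05 m).
Of fresh1, fresh2, fresh3 only 2 to 3 are there at a start; the rules pass over those that are not, and their reading is None.
Of spent1, spent2 only 1 to 2 are there at a start; the rules pass over those that are not, and their reading is None.
At some moment in a run one of fresh1, fresh2, fresh3 may be knocked a few centimetres aside while the robot is not near it.
It also fails if it takes over 210 s, if anything falls off the work surface, if the arm or the gripper's body presses on something with over 40 N, if the wrist force passes 120 N, or if a joint passes its speed limit or range.

## Working session

There is one attempt and no reset: what is moved stays moved. The work goes in short steps, Python scripts to look and compute and a tool call to move; the robot and the scene stay as the last step left them, time stands still between calls to the robot, and variables do not carry over. Pictures are saved under pics/ and viewed, at most 14 in all, crops included, and the job is handed in when it is done.

Besides the shell and the picture viewer there is one more tool, called after ">>>" as a command line: name --pt "numbers of a row" for each row, then --argument value for the rest. move_arm: Moves the arm, as the interface text tells. Its arguments: {"type":"object","properties":{"steps":{"type":"array","items":{"type":"array","items":{"type":"number"}}},"squeeze":{"type":"number"}},"required":["steps"]}

```bash
mkdir -p pics; ls; python3 - <<'E'
from bench import bot
import cv2,numpy as np
s=bot.get_state();print(s['clock'],s['position'],s['ee_rot'],s['opening'],bot.finger_overhang)
for n in ['top','scene']:
    c=bot.read_camera(n);cv2.imwrite(f'pics/{n}0.png',cv2.cvtColor(c['img'],cv2.COLOR_RGB2BGR));np.save(f'{n}0.npy',c,allow_pickle=True)
    print(n,{k:v for k,v in c.items() if k!='img'})
E
```

```text
pics
0.0 [0.16092935 0.49942669 0.23846537] [-4.87728398e-01 -3.10313779e+00  2.38980827e-03] 0.08581736640044173 0.008
top {'vertical_fov': 46.26611741903185, 'cx': 257.8244983475681, 'cy': 191.30226306919334, 'T': array([[-0.01181266,  0.99380296, -0.11052663,  0.35866578],
       [-0.9999223 , -0.01129994,  0.0052642 ,  0.04734112],
       [ 0.00398264,  0.11058022,  0.99385922,  1.28904796],
       [ 0.        ,  0.        ,  0.        ,  1.        ]])}
scene {'vertical_fov': 45.26906718622564, 'cx': 248.94281073406455, 'cy': 186.42688202306599, 'T': array([[ 0.8494924 , -0.35171712,  0.39326546,  0.93955547],
       [ 0.52733155,  0.58982441, -0.61157878, -0.67531934],
       [-0.01685484,  0.72691281,  0.68652289,  0.87606904],
       [ 0.        ,  0.        ,  0.        ,  1.        ]])}
```

View pics/top0.png

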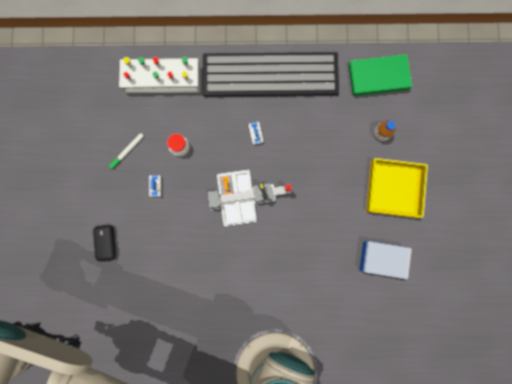

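View pics/scene0.png

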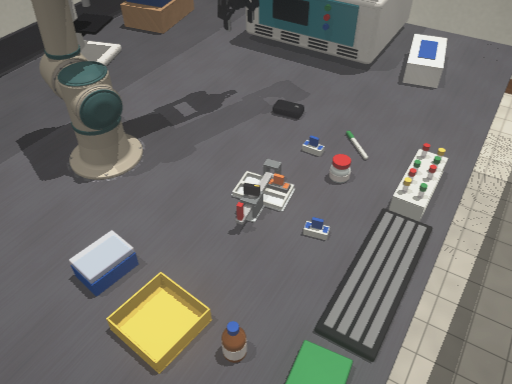

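Top view: the rack is centred near (237,197), with the handle at (289,188), the knob at about (266,193), the keeper at (214,199) and one spent cartridge at (227,184). The fresh ones are at (256,133) and (155,186), the tray is at (398,188), and the jar is at (178,145). The scene view agrees. Next I compute rough positions and move the wrist camera over the rack.

```bash
cat > h.py <<'E'
import numpy as np,cv2,sys
from scipy.spatial.transform import Rotation as Ro
from bench import bot
def K(c):
    f=c['img'].shape[0]/2/np.tan(np.radians(c['vertical_fov'])/2);return f,c['cx'],c['cy']
def ray(c,u,v):
    f,cx,cy=K(c);T=c['T'];d=T[:3,:3]@np.array([(u-cx)/f,-(v-cy)/f,-1]);return T[:3,3],d/np.linalg.norm(d)
def onz(c,u,v,z):
    o,d=ray(c,u,v);return o+d*(z-o[2])/d[2]
def proj(c,p):
    f,cx,cy=K(c);q=c['T'][:3,:3].T@(np.array(p)-c['T'][:3,3]);return np.array([cx+f*q[0]/-q[2],cy-f*q[1]/-q[2]])
def tri(rs):
    A=sum(np.eye(3)-np.outer(d,d) for o,d in rs);b=sum((np.eye(3)-np.outer(d,d))@o for o,d in rs);return np.linalg.solve(A,b)
def snap(n,name=None):
    c=bot.read_camera(n)
    if name: cv2.imwrite(f'pics/{name}.png',cv2.cvtColor(c['img'],cv2.COLOR_RGB2BGR));np.save(f'{name}.npy',c,allow_pickle=True)
    return c
def load(n): return np.load(f'{n}.npy',allow_pickle=True).item()
def blobs(c,lo,hi,amin=30):
    m=cv2.inRange(cv2.cvtColor(c['img'],cv2.COLOR_RGB2HSV),np.array(lo),np.array(hi))
    m=cv2.morphologyEx(m,cv2.MORPH_OPEN,np.ones((3,3),np.uint8))
    cs,_=cv2.findContours(m,cv2.RETR_EXTERNAL,cv2.CHAIN_APPROX_NONE)
    return [x for x in sorted(cs,key=cv2.contourArea,reverse=True) if cv2.contourArea(x)>amin]
def pose():
    s=bot.get_state();return np.array(s['position']),Ro.from_rotvec(s['ee_rot'])
def down(yaw): # yaw of the closing line (tool y) in world
    y=np.array([np.cos(yaw),np.sin(yaw),0]);z=np.array([0,0,-1.]);return Ro.from_matrix(np.c_[np.cross(y,z),y,z])
def go(p,yaw,start=None):
    """numbers for move_arm; picks the half-turn nearest; start defaults to the measured pose"""
    P,R=start or pose()
    T=min((down(yaw+k*np.pi) for k in(0,1)),key=lambda t:(R.inv()*t).magnitude())
    d=R.inv().apply(np.array(p)-P)
    r=(R.inv()*T).as_rotvec()
    n=max(np.linalg.norm(d)/.0417,np.linalg.norm(r)/np.radians(7.16))
    print('row',[round(x,4) for x in [*d/.4,*r/np.pi]],'rows>=%.1f'%n);return np.array(p),T
E
python3 - <<'E'
from h import *
c=load('top0')
for n,u,v,z in [('handle',289,188,.091),('knob',264,193,.094),('keeper',214,199,.05),('spent',228,184,.058),('f1',256,133,.04),('f2',155,186,.04),('tray',398,188,.02),('jar',178,145,.065),('reag',385,131,.08),('rackc',237,198,.02)]:
    print(n,onz(c,u,v,z).round(3))
p,R=pose();print(R.as_matrix().round(3))
w=bot.read_camera('wrist');T=np.eye(4);T[:3,:3]=R.as_matrix();T[:3,3]=p
print(w['vertical_fov'],(np.linalg.inv(T)@w['T']).round(3))
E
```

```text
handle [ 0.5   -0.043  0.091]
knob [0.487 0.025 0.094]
keeper [0.476 0.162 0.05 ]
spent [0.517 0.123 0.058]
f1 [0.664 0.044 0.04 ]
f2 [0.516 0.328 0.04 ]
tray [ 0.505 -0.359  0.02 ]
jar [0.626 0.26  0.065]
reag [ 0.656 -0.311  0.08 ]
rackc [0.481 0.1   0.02 ]
[[-0.952  0.307 -0.   ]
 [ 0.307  0.952 -0.001]
 [ 0.    -0.001 -1.   ]]
71.73236824090215 [[-0.001  0.957  0.291  0.074]
 [ 1.     0.     0.001  0.001]
 [ 0.001  0.291 -0.957 -0.132]
 [ 0.     0.     0.     1.   ]]
```

```bash
cat >> h.py <<'E'
def gox(p,yaw,start=None):
    """as go, but with no half-turn choice"""
    P,R=start or pose();T=down(yaw);d=R.inv().apply(np.array(p)-P);r=(R.inv()*T).as_rotvec()
    n=max(np.linalg.norm(d)/.0417,np.linalg.norm(r)/np.radians(7.16))
    print('row',[round(x,4) for x in [*d/.4,*r/np.pi]],'rows>=%.1f'%n)
E
python3 - <<'E'
from h import *
gox([.53,.08,.25],np.radians(-83.3))
E
```

```text
row [np.float64(-1.1999), np.float64(-0.7152), np.float64(-0.0276), np.float64(-0.0002), np.float64(0.0005), np.float64(0.8635)] rows>=21.7
```

>>> move_arm --pt "-0.6 -0.358 -0.014 0 0 0.4 0" --pt "-0.6 -0.358 -0.014 0 0 0.4 0" --pt "-0.6 -0.358 -0.014 0 0 0.4 0" --pt "-0.6 -0.358 -0.014 0 0 0.4 0" --pt "-0.6 -0.358 -0.014 0 0 0.4 0" --pt "-0.6 -0.358 -0.014 0 0 0.4 0" --pt "-0.6 -0.358 -0.014 0 0 0.4 0" --pt "-0.6 -0.358 -0.014 0 0 0.4 0" --pt "-0.6 -0.358 -0.014 0 0 0.4 0" --pt "-0.6 -0.358 -0.014 0 0 0.4 0"

```text
clock: 0.98
position: [0.3459, 0.2891, 0.2447]
ee_rot: [-2.22, -2.223, 0.001]
contact_force: [0.1, 1.0, -0.3]
opening: 0.0851
finger_force: 0.0
```

```bash
python3 - <<'E'
from h import *
gox([.53,.08,.25],np.radians(-83.3))
E
```

```text
row [np.float64(-0.5233), np.float64(0.4596), np.float64(-0.0134), np.float64(-0.0001), np.float64(0.0001), np.float64(0.4631)] rows>=11.6
```

>>> move_arm --pt "-0.523 0.46 -0.0134 0 0 0.38 0" --pt "-0.523 0.46 -0.0134 0 0 0.38 0" --pt "-0.523 0.46 -0.0134 0 0 0.38 0" --pt "-0.523 0.46 -0.0134 0 0 0.38 0" --pt "-0.523 0.46 -0.0134 0 0 0.38 0" --pt "-0.523 0.46 -0.0134 0 0 0.38 0" --pt "-0.523 0.46 -0.0134 0 0 0.38 0" --pt "-0.523 0.46 -0.0134 0 0 0.38 0" --pt "-0.523 0.46 -0.0134 0 0 0.38 0" --pt "-0.523 0.46 -0.0134 0 0 0.38 0"

```text
clock: 1.82
position: [0.5316, 0.0815, 0.2496]
ee_rot: [-3.085, -0.591, 0.002]
contact_force: [0.4, 0.1, 0.7]
opening: 0.0856
finger_force: 0.0
```

>>> move_arm --pt "0 0 0 0 0 0.083 0" --pt "0 0 0 0 0 0.083 0" --pt "0 0 0 0 0 0.083 0"

```text
clock: 2.07
position: [0.5313, 0.0822, 0.2499]
ee_rot: [-3.136, -0.189, 0.001]
contact_force: [0.1, 0.4, -0.3]
opening: 0.0854
finger_force: 0.0
```

```bash
python3 - <<'E'
from h import *
snap('wrist','w1')
E
```

```text
(no output)
```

View pics/w1.png

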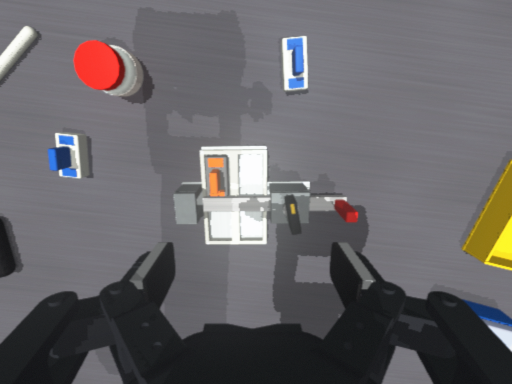

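The wrist view shows one spent cartridge, in the upper left bay (214,178), which is bay 3. The other bays are empty. The knob is at (292,213) with its bar across the bolt, and the red handle is at (346,211). The fresh cartridges are at (294,63) and (69,156). I take a second wrist view for the heights.

```bash
python3 - <<'E'
from h import *
gox([.47,.0,.2],np.radians(-83.3))
E
```

```text
row [np.float64(-0.1778), np.float64(0.1847), np.float64(0.1249), np.float64(-0.0), np.float64(0.0002), np.float64(0.0029)] rows>=2.7
```

>>> move_arm --pt "-0.1778 0.1847 0.125 0 0 0.003 0" --pt "-0.1778 0.1847 0.125 0 0 0.003 0" --pt "-0.1778 0.1847 0.125 0 0 0.003 0" --pt "-0.1778 0.1847 0.125 0 0 0.003 0" --pt "-0.1778 0.1847 0.125 0 0 0.003 0" --pt "-0.1778 0.1847 0.125 0 0 0.003 0"

```text
clock: 2.62
position: [0.4706, 0.0003, 0.201]
ee_rot: [-3.136, -0.185, -0.002]
contact_force: [-0.1, -0.2, -0.2]
opening: 0.0853
finger_force: 0.0
```

```bash
python3 - <<'E'
from h import *
snap('wrist','w2')
im=cv2.imread('pics/w1.png')[130:260,160:370];im2=cv2.imread('pics/w2.png')
cv2.imwrite('pics/z1.png',cv2.resize(im,None,fx=3.8,fy=3.8,interpolation=cv2.INTER_CUBIC))
E
```

```text
(no output)
```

View pics/w2.png

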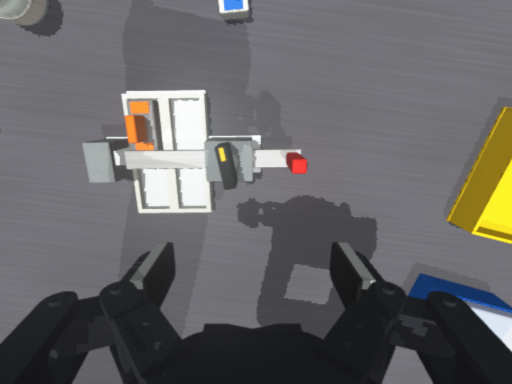

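View pics/z1.png

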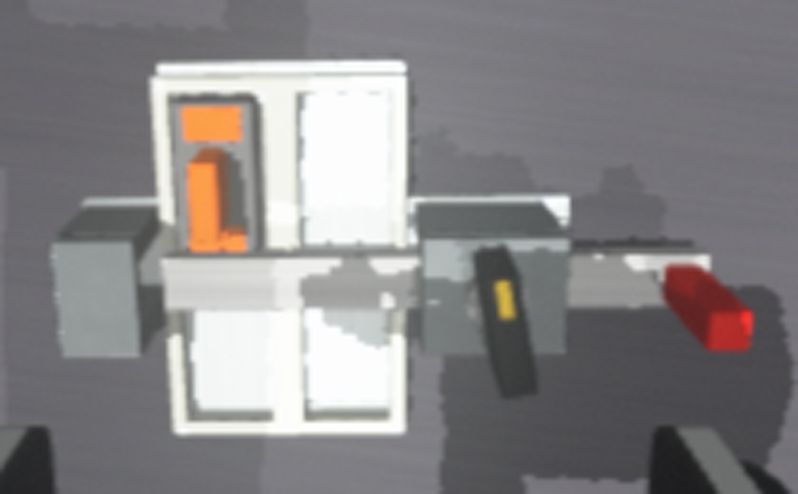

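```bash
python3 - <<'E'
from h import *
im=cv2.imread('pics/w2.png')[80:220,75:315]
cv2.imwrite('pics/z2.png',cv2.resize(im,None,fx=3.3,fy=3.3,interpolation=cv2.INTER_CUBIC))
for n,box in [('w1',(280,190,310,240)),('w2',(208,135,245,195))]:
    c=load(n);h=cv2.cvtColor(c['img'],cv2.COLOR_RGB2HSV);x0,y0,x1,y1=box
    sub=np.ascontiguousarray(h[y0:y1,x0:x1]);m=cv2.inRange(sub,(0,0,0),(180,255,60))|cv2.inRange(sub,(15,120,60),(40,255,255))
    cs,_=cv2.findContours(m,cv2.RETR_EXTERNAL,cv2.CHAIN_APPROX_NONE);k=max(cs,key=cv2.contourArea)+np.array([x0,y0])
    r=cv2.minAreaRect(k);print(n,'knob',r, cv2.boxPoints(r).round(1).tolist())
    for b in blobs(c,(0,170,190),(5,255,255),10)[:3]+blobs(c,(175,170,190),(180,255,255),10)[:2]: print(' red',cv2.minAreaRect(b))
    for b in blobs(c,(0,170,60),(5,255,255),10)[:3]: print(' redall',cv2.minAreaRect(b))
    for b in blobs(c,(6,150,120),(18,255,255),15)[:5]: print(' or',cv2.minAreaRect(b))
    for b in blobs(c,(100,150,100),(125,255,255),15)[:6]: print(' blue',cv2.minAreaRect(b))
E
```

```text
w1 knob ((292.41888427734375, 208.51351928710938), (9.370742797851562, 3.945575714111328), 80.53767395019531) [[289.70001220703125, 204.1999969482422], [293.6000061035156, 203.60000610351562], [295.1000061035156, 212.8000030517578], [291.20001220703125, 213.5]]
 red ((96.0, 65.0), (48.0, 44.0), 90.0)
 redall ((98.00000762939453, 65.50000762939453), (54.44721603393555, 43.133514404296875), 45.0)
 redall ((351.0, 216.0), (10.0, 12.0), 90.0)
 redall ((340.0, 204.0), (6.0, 6.0), 90.0)
 or ((215.77696228027344, 183.71539306640625), (24.1867733001709, 12.279438018798828), 82.87498474121094)
 or ((215.5, 162.0), (8.0, 13.0), 90.0)
 blue ((490.5230407714844, 313.91534423828125), (45.34389114379883, 12.892751693725586), 15.255120277404785)
 blue ((295.2276306152344, 55.14202117919922), (32.499088287353516, 13.536087989807129), 86.42366790771484)
 blue ((52.719512939453125, 158.97561645507812), (20.87156105041504, 8.282365798950195), 83.6598129272461)
 blue ((295.5, 83.0), (8.0, 13.0), 90.0)
 blue ((69.0, 171.0), (8.0, 12.0), 90.0)
 blue ((65.5, 139.5), (7.0, 13.0), 90.0)
w2 knob ((221.61766052246094, 153.97061157226562), (13.824529647827148, 5.093247413635254), 75.96376037597656) [[217.5, 147.89999389648438], [222.39999389648438, 146.60000610351562], [225.8000030517578, 160.10000610351562], [220.8000030517578, 161.3000030517578]]
 red ((299.0, 165.5), (13.0, 14.0), 90.0)
 redall ((299.0, 165.5), (13.0, 14.0), 90.0)
 or ((135.2945098876953, 134.74977111816406), (41.701419830322266, 18.957965850830078), 58.73627471923828)
 or ((139.0, 107.0), (10.0, 18.0), 90.0)
 blue ((461.88238525390625, 295.9705810546875), (102.59256744384766, 23.283418655395508), 14.03624439239502)
 blue ((232.5, 4.5), (9.0, 17.0), 90.0)
```

View pics/z2.png

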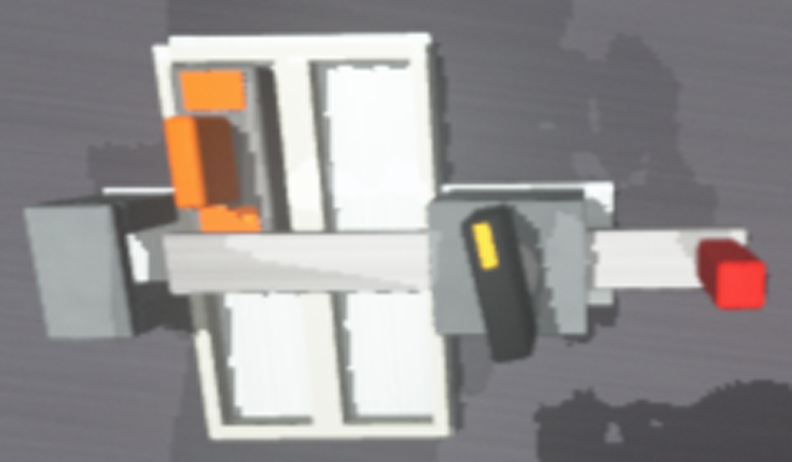

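```bash
python3 - <<'E'
from h import *
c1,c2=load('w1'),load('w2')
a=lambda u,v:(160+(u+.5)/3.8-.5,130+(v+.5)/3.8-.5)
b=lambda u,v:(75+(u+.5)/3.3-.5,80+(v+.5)/3.3-.5)
F={'handle':((732,330),(741,284)),'yellow':((506,300),(485,245)),'knobL0':((475,255),(463,222)),'knobL1':((507,395),(492,357)),
'nearL':((174,433),(211,437)),'nearR':((405,433),(449,433)),'farL':((152,80),(154,47)),'farR':((407,75),(432,40)),'spentfintop0':((205,155),(183,118)),
'keepTL':((53,243),(25,208)),'keepBL':((62,356),(50,337)),'guideTL':((423,238),(430,200)),'guideBL':((425,353),(434,333)),'guideBR':((563,353),(586,333)),'guideTR':((570,240),(584,198))}
for k,(p,q) in F.items():
    r1=ray(c1,*a(*p));r2=ray(c2,*b(*q));X=tri([r1,r2]);print(k,X.round(4), (proj(c1,X)-a(*p)).round(1),(proj(c2,X)-b(*q)).round(1))
for z in [.018]:
  for k in ['nearL','nearR','farL','farR']: print(k,onz(c1,*a(*F[k][0]),z).round(4),onz(c2,*b(*F[k][1]),z).round(4))
for k in ['handle','yellow','knobL0','knobL1']:
  z=.091 if k=='handle' else .094
  print(k,onz(c1,*a(*F[k][0]),z).round(4),onz(c2,*b(*F[k][1]),z).round(4))
for k in [k for k in F if 'guide' in k]+['keepTL','keepBL']: print(k,onz(c1,*a(*F[k][0]),.058).round(4),onz(c2,*b(*F[k][1]),.058).round(4))
E
```

```text
handle [ 0.5048 -0.0392  0.09  ] [-0.1  0.1] [ 0.2 -0.2]
yellow [0.5078 0.0327 0.0942] [-0.  0.] [ 0. -0.]
knobL0 [0.5118 0.0412 0.0699] [-1.   1.3] [ 1.2 -1.7]
knobL1 [0.4774 0.0278 0.0963] [-0.1  0.2] [ 0.2 -0.3]
nearL [0.4088 0.1399 0.0146] [ 0.1 -0.2] [-0.1  0.2]
nearR [0.423  0.0479 0.0198] [ 0.2 -0.4] [-0.3  0.4]
farL [0.5493 0.1572 0.0164] [ 0. -0.] [-0.   0.1]
farR [0.5622 0.0654 0.011 ] [ 0.5 -0.5] [-0.5  0.6]
spentfintop0 [0.5302 0.1328 0.049 ] [-0.6  0.8] [ 0.7 -1.1]
keepTL [0.4966 0.18   0.0558] [-0.  0.] [ 0. -0.]
keepBL [0.4548 0.176  0.0538] [ 0. -0.] [-0.  0.]
guideTL [0.5129 0.0556 0.0523] [ 0.3 -0.4] [-0.4  0.5]
guideBL [0.4723 0.0501 0.0575] [-0.2  0.3] [ 0.2 -0.3]
guideBR [0.4768 0.0013 0.0536] [-0.   0.1] [ 0.1 -0.1]
guideTR [0.5198 0.0075 0.0589] [ 0.3 -0.3] [-0.4  0.4]
nearL [0.4104 0.1396 0.018 ] [0.4106 0.1383 0.018 ]
nearR [0.4214 0.0479 0.018 ] [0.4229 0.0478 0.018 ]
farL [0.5495 0.157  0.018 ] [0.5494 0.1564 0.018 ]
farR [0.5622 0.0664 0.018 ] [0.5625 0.0636 0.018 ]
handle [ 0.5053 -0.0389  0.091 ] [ 0.5048 -0.0389  0.091 ]
yellow [0.5077 0.0327 0.094 ] [0.5077 0.0328 0.094 ]
knobL0 [0.5207 0.0442 0.094 ] [0.5132 0.0392 0.094 ]
knobL1 [0.4767 0.0272 0.094 ] [0.4765 0.0282 0.094 ]
guideTL [0.514  0.0565 0.058 ] [0.5141 0.0543 0.058 ]
guideBL [0.4729 0.05   0.058 ] [0.472  0.0502 0.058 ]
guideBR [0.4786 0.0025 0.058 ] [0.4778 0.0015 0.058 ]
guideTR [0.5191 0.0076 0.058 ] [0.5202 0.0071 0.058 ]
keepTL [0.4974 0.1794 0.058 ] [0.497  0.1787 0.058 ]
keepBL [0.4567 0.1749 0.058 ] [0.4562 0.1734 0.058 ]
```

```bash
cat >> h.py <<'E'
C=np.array([.4861,.1021]);YAW=np.radians(7.2)
def rk(x,y): return C+np.array([np.cos(YAW)*x-np.sin(YAW)*y,np.sin(YAW)*x+np.cos(YAW)*y])
E
python3 - <<'E'
from h import *
k=rk(0,-.075);print(k)
gox([*k,.14],np.radians(-72.5));gox([*k,.072],np.radians(-72.5))
E
```

```text
[0.49549999 0.0276914 ]
row [np.float64(0.0689), np.float64(-0.0602), np.float64(0.1531), np.float64(0.0001), np.float64(-0.0006), np.float64(-0.0597)] rows>=1.7
row [np.float64(0.0686), np.float64(-0.0602), np.float64(0.3231), np.float64(0.0001), np.float64(-0.0006), np.float64(-0.0597)] rows>=3.2
```

>>> move_arm --squeeze 40 --pt "0.0689 -0.0602 0.153 0 0 -0.06 120" --pt "0.0689 -0.0602 0.153 0 0 -0.06 120" --pt "0.0689 -0.0602 0.153 0 0 -0.06 120" --pt "0.0689 -0.0602 0.153 0 0 -0.06 120" --pt "0.0687 -0.0602 0.22 0 0 -0.06 120" --pt "0.0687 -0.0602 0.27 0 0 -0.06 120" --pt "0.0687 -0.0602 0.323 0 0 -0.06 120" --pt "0.0687 -0.0602 0.323 0 0 -0.06 120" --pt "0.0687 -0.0602 0.323 0 0 -0.06 120" --pt "0.0687 -0.0602 0.323 0 0 -0.06 120"

```text
clock: 3.5
position: [0.496, 0.0271, 0.0737]
ee_rot: [3.105, 0.476, 0.006]
contact_force: [-0.6, -0.9, 0.2]
opening: 0.0454
finger_force: 0.0
```

>>> move_arm --pt "0 0 0 0 0 0 255" --pt "0 0 0 0 0 0 255" --pt "0 0 0 0 0 0 255" --pt "0 0 0 0 0 0 255" --pt "0 0 0 0 0 0 255" --pt "0 0 0 0 0 0 255"

```text
clock: 4.0
position: [0.4951, 0.0281, 0.0727]
ee_rot: [-3.104, -0.477, -0.003]
contact_force: [-3.3, 4.0, 6.4]
opening: 0.0114
finger_force: 41.1
```

```bash
python3 - <<'E'
from h import *
snap('wrist','w3')
E
```

```text
(no output)
```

View pics/w3.png

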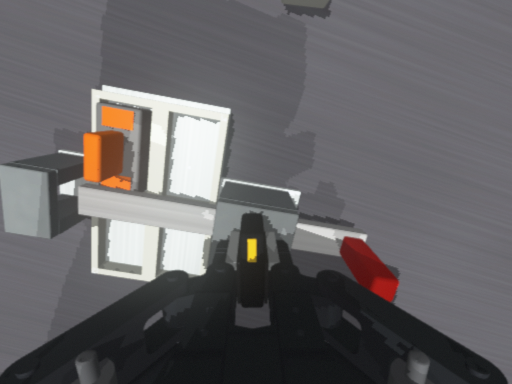

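The bar is held squarely between the fingers: the yellow mark at (252,250) is on the jaw line. I turn it free.

>>> move_arm --pt "0 0 0 0 0 -0.04 255" --pt "0 0 0 0 0 -0.08 255" --pt "0 0 0 0 0 -0.12 255" --pt "0 0 0 0 0 -0.16 255" --pt "0 0 0 0 0 -0.2 255" --pt "0 0 0 0 0 -0.24 255" --pt "0 0 0 0 0 -0.28 255" --pt "0 0 0 0 0 -0.32 255" --pt "0 0 0 0 0 -0.36 255" --pt "0 0 0 0 0 -0.4 255"

```text
clock: 4.88
position: [0.4952, 0.0281, 0.0727]
ee_rot: [2.233, 2.21, 0.004]
contact_force: [-2.4, 3.6, 6.5]
opening: 0.0114
finger_force: 40.9
```

>>> move_arm --pt "0 0 0 0 0 -0.03 255" --pt "0 0 0 0 0 -0.03 255" --pt "0 0 0 0 0 -0.03 255" --pt "0 0 0 0 0 -0.03 255"

```text
clock: 5.22
position: [0.4952, 0.0281, 0.0726]
ee_rot: [2.132, 2.307, 0.004]
contact_force: [-2.7, 4.1, 6.5]
opening: 0.0114
finger_force: 41.1
```

```bash
python3 - <<'E'
from h import *
p,R=pose();y=R.as_matrix()[:,1];print('jaw yaw',np.degrees(np.arctan2(y[1],y[0])),bot.get_state()['moment'])
E
```

```text
jaw yaw 4.492648673357348 [0.71467102 0.41314468 0.1757303 ]
```

```bash
python3 - <<'E'
from h import *
h=[.5050,-.0389];y=YAW
gox([*pose()[0][:2],.125],y);gox([*h,.125],y);gox([*h,.074],y)
E
```

```text
row [np.float64(0.0002), np.float64(0.0003), np.float64(-0.1309), np.float64(0.0007), np.float64(-0.0005), np.float64(-0.015)] rows>=1.3
row [np.float64(-0.1686), np.float64(0.0115), np.float64(-0.1311), np.float64(0.0007), np.float64(-0.0005), np.float64(-0.015)] rows>=2.1
row [np.float64(-0.1688), np.float64(0.0113), np.float64(-0.0036), np.float64(0.0007), np.float64(-0.0005), np.float64(-0.015)] rows>=1.6
```

>>> move_arm --pt "0 0 0 0 0 0 120" --pt "0 0 0 0 0 0 120" --pt "0 0 0 0 0 0 120" --pt "0 0 -0.08 0 0 0 120" --pt "0 0 -0.131 0 0 -0.015 120" --pt "0 0 -0.131 0 0 -0.015 120" --pt "-0.08 0.006 -0.131 0 0 -0.015 120" --pt "-0.1686 0.0115 -0.131 0 0 -0.015 120" --pt "-0.1686 0.0115 -0.131 0 0 -0.015 120" --pt "-0.1686 0.0115 -0.131 0 0 -0.015 120"

```text
clock: 6.05
position: [0.5042, -0.0411, 0.1228]
ee_rot: [-2.082, -2.352, 0.001]
contact_force: [0.8, 0.7, 0.4]
opening: 0.0452
finger_force: 0.0
```

>>> move_arm --pt "0 0 0.06 0 0 0 120" --pt "0 0 0.127 0 0 0 120" --pt "0 0 0.127 0 0 0 120" --pt "0 0 0.127 0 0 0 255" --pt "0 0 0.127 0 0 0 255" --pt "0 0 0.127 0 0 0 255" --pt "0 0 0.127 0 0 0 255" --pt "0 0 0.127 0 0 0 255" --pt "0 0 0.127 0 0 0 255"

```text
clock: 6.8
position: [0.5041, -0.0396, 0.0744]
ee_rot: [-2.078, -2.356, 0.001]
contact_force: [-7.2, 0.6, 4.1]
opening: 0.0132
finger_force: 41.4
```

```bash
python3 - <<'E'
from h import *
p,R=pose();h=rk(0.001,-.2365);y=R.as_matrix()[:,1];print('jaw yaw',np.degrees(np.arctan2(y[1],y[0])))
d=p[:2]-C;print(p,d@[-np.sin(YAW),np.cos(YAW)],d@[np.cos(YAW),np.sin(YAW)])
print(R.inv().apply([*(-.096*np.array([-np.sin(YAW),np.cos(YAW)])),0])/.4)
E
```

```text
jaw yaw 7.170189722502727
[ 0.5041443  -0.03959145  0.07437714] -0.14283572321850244 0.00014336484217550988
[-2.39999966e-01  1.24868971e-04  2.71891256e-05]
```

>>> move_arm --pt "-0.04 0 0 0 0 0 255" --pt "-0.08 0 0 0 0 0 255" --pt "-0.12 0 0 0 0 0 255" --pt "-0.16 0 0 0 0 0 255" --pt "-0.19 0 0 0 0 0 255" --pt "-0.215 0 0 0 0 0 255" --pt "-0.227 0 0 0 0 0 255" --pt "-0.232 0 0 0 0 0 255" --pt "-0.232 0 0 0 0 0 255" --pt "-0.232 0 0 0 0 0 255"

```text
clock: 7.63
position: [0.516, -0.131, 0.0744]
ee_rot: [-2.077, -2.356, -0.001]
contact_force: [-7.3, 4.9, 5.9]
opening: 0.013
finger_force: 41.7
```

>>> move_arm --pt "-0.004 0 0 0 0 0 255" --pt "-0.006 0 0 0 0 0 255" --pt "-0.008 0 0 0 0 0 255" --pt "-0.008 0 0 0 0 0 255"

```text
clock: 7.97
position: [0.516, -0.1311, 0.0742]
ee_rot: [-2.072, -2.353, -0.006]
contact_force: [-9.8, 17.6, 10.6]
opening: 0.0129
finger_force: 42.2
```

```bash
python3 - <<'E'
from h import *
p,R=pose();gox([*p[:2],.2],YAW)
s=(np.array([*p[:2],.2]),down(YAW))
gox([.53,.10,.25],np.radians(-82.8),s)
E
```

```text
row [np.float64(0.0022), np.float64(-0.0003), np.float64(-0.3145), np.float64(-0.0003), np.float64(-0.0023), np.float64(0.0004)] rows>=3.0
row [np.float64(0.5688), np.float64(0.1072), np.float64(-0.125), np.float64(0.0), np.float64(0.0), np.float64(0.5)] rows>=12.6
```

>>> move_arm --pt "0.008 0 0 0 0 0 120" --pt "0.008 0 0 0 0 0 120" --pt "0.008 0 0 0 0 0 120" --pt "0.008 0 -0.1 0 0 0 120" --pt "0.008 0 -0.2 0 0 0 120" --pt "0.008 0 -0.315 0 0 0 120" --pt "0.008 0 -0.315 0 0 0 120" --pt "0.008 0 -0.315 0 0 0 120"

```text
clock: 8.63
position: [0.5177, -0.1326, 0.2031]
ee_rot: [2.074, 2.349, 0.005]
contact_force: [-0.1, -0.7, -0.5]
opening: 0.0451
finger_force: 0.0
```

```bash
python3 - <<'E'
from h import *
gox([.53,.10,.25],np.radians(-82.8))
E
```

```text
row [np.float64(0.5728), np.float64(0.1037), np.float64(-0.1187), np.float64(0.0029), np.float64(-0.001), np.float64(0.4996)] rows>=12.6
```

>>> move_arm --pt "0.57 0.1037 -0.1187 0.003 -0.001 0.4 120" --pt "0.57 0.1037 -0.1187 0.003 -0.001 0.4 120" --pt "0.57 0.1037 -0.1187 0.003 -0.001 0.4 120" --pt "0.57 0.1037 -0.1187 0.003 -0.001 0.4 120" --pt "0.57 0.1037 -0.1187 0.003 -0.001 0.4 120" --pt "0.57 0.1037 -0.1187 0.003 -0.001 0.4 120" --pt "0.57 0.1037 -0.1187 0.003 -0.001 0.4 120" --pt "0.57 0.1037 -0.1187 0.003 -0.001 0.4 120" --pt "0.57 0.1037 -0.1187 0.003 -0.001 0.4 120" --pt "0.57 0.1037 -0.1187 0.003 -0.001 0.4 120"

```text
clock: 9.47
position: [0.5284, 0.0999, 0.2443]
ee_rot: [-3.036, -0.791, 0.017]
contact_force: [0.3, -0.1, -0.3]
opening: 0.0452
finger_force: 0.0
```

>>> move_arm --pt "0 0 0 0 0 0.1 120" --pt "0 0 0 0 0 0.1 120" --pt "0 0 0 0 0 0.1 120" --pt "0 0 0 0 0 0.1 120"

```text
clock: 9.8
position: [0.5285, 0.0994, 0.2444]
ee_rot: [-3.124, -0.311, 0.017]
contact_force: [0.0, -0.6, 0.1]
opening: 0.045
finger_force: 0.0
```

```bash
python3 - <<'E'
from h import *
c=snap('wrist','w4');print(pose()[0])
for n,lo,hi in [('or',(6,150,120),(18,255,255)),('blue',(100,150,100),(125,255,255))]:
    for b in blobs(c,lo,hi,15)[:6]: print(n,cv2.minAreaRect(b))
E
```

```text
[0.52849936 0.09938384 0.24463158]
or ((227.0, 182.0), (24.0, 12.0), 90.0)
or ((228.5, 159.0), (8.0, 13.0), 90.0)
blue ((472.6376647949219, 326.61126708984375), (83.93309020996094, 16.397785186767578), 19.50244903564453)
blue ((321.5, 57.0), (34.0, 15.0), 90.0)
blue ((63.0, 143.0), (22.0, 8.0), 90.0)
blue ((318.0, 84.5), (7.0, 14.0), 90.0)
blue ((76.46154022216797, 123.69230651855469), (14.512594223022461, 7.452413558959961), 11.309932708740234)
blue ((77.0769271850586, 156.61538696289062), (13.335896492004395, 7.8446455001831055), 11.309932708740234)
```

View pics/w4.png

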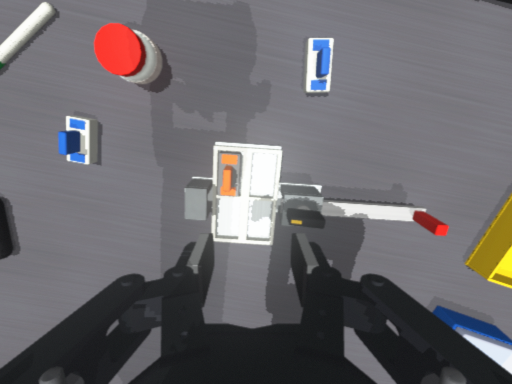

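The bolt is fully drawn and the knob bar lies in line with it. The only spent cartridge is at (228,175) in bay 3, the other bays are empty, and the fresh ones are at (319,65) and (79,140). I pick up the spent one next.

```bash
python3 - <<'E'
from h import *
g=rk(.038,.0235);yw=np.radians(-82.8);print(g)
gox([*g,.10],yw);gox([*g,.042],yw)
c=load('top0')
b=blobs(c,(25,150,120),(35,255,255),200)[0];r=cv2.minAreaRect(b);print(r,[onz(c,*q,.045).round(3) for q in cv2.boxPoints(r)])
E
```

```text
[0.52085503 0.13017736]
row [np.float64(0.0005), np.float64(-0.0781), np.float64(0.3618), np.float64(-0.0009), np.float64(0.0033), np.float64(0.0244)] rows>=3.6
row [np.float64(0.002), np.float64(-0.0777), np.float64(0.5068), np.float64(-0.0009), np.float64(0.0033), np.float64(0.0244)] rows>=4.9
((397.2178649902344, 187.82177734375), (56.12010192871094, 54.727046966552734), 5.710592269897461) [array([ 0.435, -0.26 ,  0.045]), array([ 0.588, -0.281,  0.045]), array([ 0.57 , -0.438,  0.045]), array([ 0.418, -0.414,  0.045])]
```

>>> move_arm --pt "0.0005 -0.078 0.25 -0.001 0.0033 0.0244 170" --pt "0.0005 -0.078 0.25 -0.001 0.0033 0.0244 170" --pt "0.0005 -0.078 0.36 -0.001 0.0033 0.0244 170" --pt "0.0005 -0.078 0.36 -0.001 0.0033 0.0244 170" --pt "0.0005 -0.078 0.36 -0.001 0.0033 0.0244 170" --pt "0.001 -0.0778 0.42 -0.001 0.0033 0.0244 170" --pt "0.002 -0.0777 0.47 -0.001 0.0033 0.0244 170" --pt "0.002 -0.0777 0.507 -0.001 0.0033 0.0244 170" --pt "0.002 -0.0777 0.507 -0.001 0.0033 0.0244 170"

```text
clock: 10.6
position: [0.5205, 0.13, 0.0416]
ee_rot: [3.135, 0.198, -0.003]
contact_force: [-0.8, -0.3, -1.2]
opening: 0.0284
finger_force: 0.0
```

>>> move_arm --pt "0 0 0 0 0 0 255" --pt "0 0 0 0 0 0 255" --pt "0 0 0 0 0 0 255" --pt "0 0 0 0 0 0 255" --pt "0 0 0 0 0 0 255" --pt "0 0 -0.08 0 0 0 255" --pt "0 0 -0.16 0 0 0 255" --pt "0 0 -0.25 0 0 0 255" --pt "0 0 -0.25 0 0 0 255" --pt "0 0 -0.25 0 0 0 255"

```text
clock: 11.43
position: [0.5225, 0.1307, 0.1461]
ee_rot: [-3.135, -0.196, -0.011]
contact_force: [0.2, -0.6, -1.9]
opening: 0.0091
finger_force: 41.9
```

```bash
python3 - <<'E'
from h import *
c=snap('wrist','w5');yw=np.radians(-82.8)
gox([.503,-.345,.142],yw)
E
```

```text
row [np.float64(-0.1935), np.float64(1.1738), np.float64(0.004), np.float64(0.0001), np.float64(-0.0009), np.float64(-0.0003)] rows>=11.4
```

View pics/w5.png

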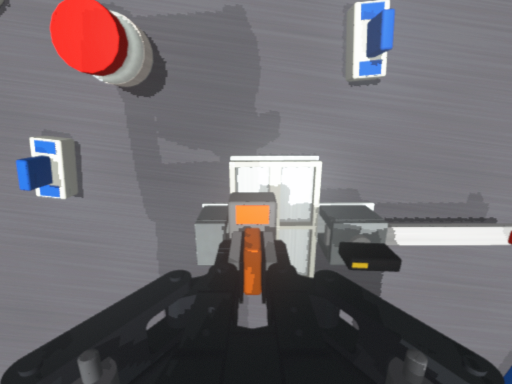

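The spent cartridge is held (orange fin at (252,260)) and clear of the rack, so I carry it to the tray.

>>> move_arm --pt "0 0.06 -0.05 0 0 0 255" --pt "-0.1 0.6 -0.05 0 0 0 255" --pt "-0.1 0.6 -0.05 0 0 0 255" --pt "-0.1 0.6 -0.05 0 0 0 255" --pt "-0.1 0.6 -0.05 0 0 0 255" --pt "-0.1 0.6 -0.05 0 0 0 255" --pt "-0.1 0.6 -0.05 0 0 0 255"

```text
clock: 12.07
position: [0.5097, -0.1173, 0.1613]
ee_rot: [3.135, 0.189, -0.003]
contact_force: [-0.7, -0.7, -1.0]
opening: 0.0092
finger_force: 41.8
```

>>> move_arm --pt "-0.094 0.574 0.05 0 0 0 255" --pt "-0.094 0.574 0.05 0 0 0 255" --pt "-0.094 0.574 0.05 0 0 0 255" --pt "-0.094 0.574 0.05 0 0 0 255" --pt "-0.094 0.574 0.05 0 0 0 255" --pt "-0.094 0.574 0.05 0 0 0 255" --pt "-0.094 0.574 0.05 0 0 0 255" --pt "-0.094 0.574 0.05 0 0 0 255"

```text
clock: 12.73
position: [0.5017, -0.3454, 0.1407]
ee_rot: [-3.133, -0.192, 0.002]
contact_force: [0.4, 0.1, -1.3]
opening: 0.009
finger_force: 41.8
```

```bash
python3 - <<'E'
from h import *
gox([.503,-.345,.046],np.radians(-82.8))
E
```

```text
row [np.float64(0.0037), np.float64(0.0002), np.float64(0.2368), np.float64(-0.001), np.float64(0.0003), np.float64(-0.001)] rows>=2.3
```

>>> move_arm --pt "0.0037 0 0.1 0 0 0 255" --pt "0.0037 0 0.18 0 0 0 255" --pt "0.0037 0 0.238 0 0 0 255" --pt "0.0037 0 0.238 0 0 0 255" --pt "0.0037 0 0.238 0 0 0 150" --pt "0.0037 0 0.238 0 0 0 150" --pt "0.0037 0 0.238 0 0 0 150" --pt "0.0037 0 0.1 0 0 0 150" --pt "0.0037 0 0 0 0 0 150" --pt "0.0037 0 -0.1 0 0 0 150"

```text
clock: 13.57
position: [0.5039, -0.3443, 0.1752]
ee_rot: [-3.135, -0.196, -0.003]
contact_force: [1.5, -0.2, 0.7]
opening: 0.0353
finger_force: 0.0
```

```bash
python3 - <<'E'
from h import *
print(pose()[0]);gox([.62,.04,.18],np.radians(-82.8))
c=load('w5')
# zoomed montage: fresh A, fresh B, in w5 and w4
w4=load('w4')['img'];w5=c['img']
A=[w5[0:95,330:410],w4[25:105,290:350],w5[125:210,10:90],w4[105:175,45:110]]
A=[cv2.resize(np.ascontiguousarray(a),(390,290),interpolation=cv2.INTER_CUBIC) for a in A]
cv2.imwrite('pics/m1.png',cv2.cvtColor(np.vstack([np.hstack(A[:2]),np.hstack(A[2:])]),cv2.COLOR_RGB2BGR))
E
```

```text
[ 0.50385647 -0.34433041  0.17517376]
row [np.float64(0.4078), np.float64(-0.9172), np.float64(-0.0113), np.float64(-0.0), np.float64(-0.0006), np.float64(-0.0002)] rows>=9.6
```

View pics/m1.png

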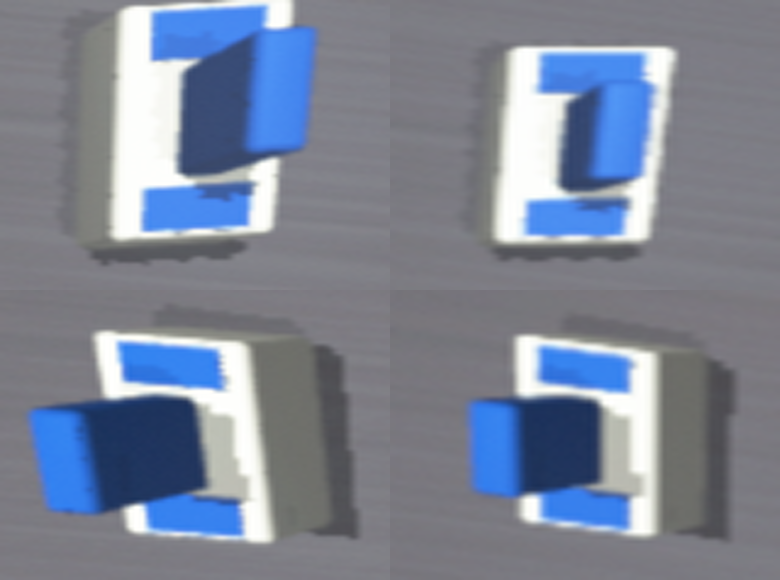

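```bash
python3 - <<'E'
from h import *
c5,c4=load('w5'),load('w4')
for n,p5,p4,e5,e4 in [('A',(387.4,29.5),(325.7,61.7),[(390.1,0),(385.8,77.7),(354.2,2.6),(352.6,79.7)],[(308.5,38.8),(306.5,92),(333.5,38.8),(329.7,91.5)]),
  ('B',(23.7,174),(62.3,142.9),[(29.5,138.2),(37.1,196.8),(60.7,140.5),(65.4,198.6)],[(65.8,116.3),(67,161.7),(89.5,120),(89.2,164.1)])]:
    print(n,'fin tri',tri([ray(c5,*p5),ray(c4,*p4)]).round(4),onz(c5,*p5,.052).round(4),onz(c4,*p4,.052).round(4))
    for c,e in [(c5,e5),(c4,e4)]:
        q=[onz(c,*x,.022)[:2] for x in e];print('  centre',np.mean(q,0).round(4),'yaw',[np.degrees(np.arctan2(*(a-b)[::-1])).round(1) for a,b in [(q[0],q[1]),(q[2],q[3])]])
E
```

```text
A fin tri [0.6707 0.0458 0.049 ] [0.6702 0.0473 0.052 ] [0.6697 0.0462 0.052 ]
  centre [0.6695 0.0469] yaw [np.float64(11.9), np.float64(12.0)]
  centre [0.6699 0.0459] yaw [np.float64(12.6), np.float64(12.0)]
B fin tri [0.5204 0.3383 0.044 ] [0.5233 0.3317 0.052 ] [0.5221 0.3328 0.052 ]
  centre [0.5213 0.3325] yaw [np.float64(1.0), np.float64(0.1)]
  centre [0.521  0.3328] yaw [np.float64(0.8), np.float64(0.4)]
```

>>> move_arm --pt "0.408 -0.917 -0.011 0 0 0 120" --pt "0.408 -0.917 -0.011 0 0 0 120" --pt "0.408 -0.917 -0.011 0 0 0 120" --pt "0.408 -0.917 -0.011 0 0 0 120" --pt "0.408 -0.917 -0.011 0 0 0 120" --pt "0.408 -0.917 -0.011 0 0 0 120" --pt "0.408 -0.917 -0.011 0 0 0 120" --pt "0.408 -0.917 -0.011 0 0 0 120" --pt "0.408 -0.917 -0.011 0 0 0 120" --pt "0.408 -0.917 -0.011 0 0 0 120"

```text
clock: 14.4
position: [0.6209, 0.0435, 0.179]
ee_rot: [-3.135, -0.2, -0.006]
contact_force: [0.1, -1.1, 0.6]
opening: 0.0453
finger_force: 0.0
```

```bash
python3 - <<'E'
from h import *
c=snap('wrist','w6');print(bot.get_state()['clock'])
for b in blobs(c,(100,150,190),(125,255,255),15)[:4]:
    r=cv2.minAreaRect(b);print([np.round(x,1) for x in r],onz(c,*r[0],.052).round(4))
print(proj(c,[.6698,.0465,.052]))
a=np.radians(12.1);g=np.array([.6698,.0465])+.005*np.array([np.cos(a),np.sin(a)])
gox([*g,.08],a-np.pi/2);gox([*g,.037],a-np.pi/2)
E
```

```text
14.45
[array([257.5, 145. ]), array([36., 15.]), np.float64(90.0)] [0.6679 0.0448 0.052 ]
[array([255., 117.]), array([10., 16.]), np.float64(90.0)] [0.6932 0.0506 0.052 ]
[array([  5.5, 251. ]), array([ 6., 11.]), np.float64(90.0)] [0.5201 0.3021 0.052 ]
[array([  2.5, 217.5]), array([7., 5.]), np.float64(90.0)] [0.5598 0.2998 0.052 ]
[256.04147114 142.7524381 ]
row [np.float64(0.1312), np.float64(0.0162), np.float64(0.2475), np.float64(-0.0006), np.float64(-0.0014), np.float64(-0.0256)] rows>=2.7
row [np.float64(0.1308), np.float64(0.0164), np.float64(0.355), np.float64(-0.0006), np.float64(-0.0014), np.float64(-0.0256)] rows>=3.6
```

>>> move_arm --pt "0.131 0.0162 0.12 0 0 -0.0256 150" --pt "0.131 0.0162 0.247 0 0 -0.0256 150" --pt "0.131 0.0162 0.247 0 0 -0.0256 150" --pt "0.131 0.0162 0.247 0 0 -0.0256 150" --pt "0.131 0.0164 0.3 0 0 -0.0256 150" --pt "0.131 0.0164 0.355 0 0 -0.0256 150" --pt "0.131 0.0164 0.355 0 0 -0.0256 150" --pt "0.131 0.0164 0.355 0 0 -0.0256 150"

```text
clock: 15.12
position: [0.6732, 0.0393, 0.0371]
ee_rot: [3.125, 0.321, 0.003]
contact_force: [-0.6, 0.3, 0.9]
opening: 0.0352
finger_force: 0.0
```

>>> move_arm --pt "0 0 0 0 0 0 255" --pt "0 0 0 0 0 0 255" --pt "0 0 0 0 0 0 255" --pt "0 0 0 0 0 0 255" --pt "0 0 0 0 0 0 255" --pt "0 0 -0.1 0 0 0 255" --pt "0 0 -0.17 0 0 0 255" --pt "0 0 -0.17 0 0 0 255" --pt "0 0 -0.17 0 0 0 255"

```text
clock: 15.87
position: [0.6747, 0.0393, 0.1073]
ee_rot: [3.124, 0.321, 0.012]
contact_force: [-0.1, -0.0, -0.9]
opening: 0.0091
finger_force: 44.8
```

```bash
python3 - <<'E'
from h import *
c=snap('wrist','w7');p,R=pose();y=R.as_matrix()[:,1];print(p,np.degrees(np.arctan2(y[1],y[0])))
cv2.imwrite('pics/z7.png',cv2.cvtColor(cv2.resize(np.ascontiguousarray(c['img'][150:340,180:330]),None,fx=3,fy=3,interpolation=cv2.INTER_CUBIC),cv2.COLOR_RGB2BGR))
E
```

```text
[0.6735549  0.03928968 0.10464657] -78.25587886464422
```

View pics/z7.png

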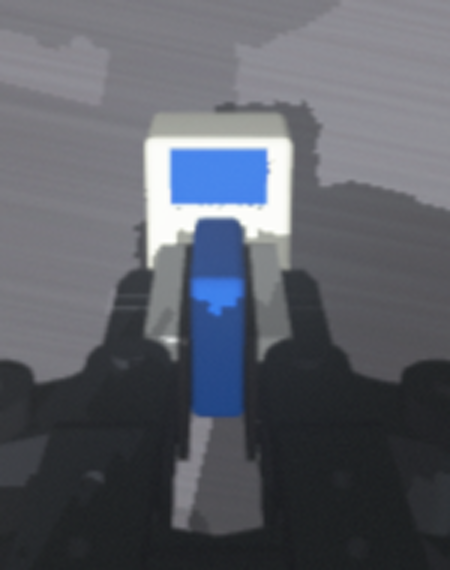

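```bash
python3 - <<'E'
from h import *
c=load('w7');p,R=pose()
for u,v in [(180+147/3,150+137/3),(180+292/3,150+137/3)]:
    q=onz(c,u,v,p[2]-.014);print(R.inv().apply(q-p).round(4))
# fin top ends: z=p-.036+.052
for u,v in [(180+218/3,150+281/3),(180+217/3,150+413/3)]:
    q=onz(c,u,v,p[2]+.016);print('fin',R.inv().apply(q-p).round(4))
E
```

```text
[ 0.0302 -0.0138  0.0141]
[0.0302 0.0146 0.0141]
fin [ 0.0144 -0.     -0.016 ]
fin [-0.011  -0.0002 -0.016 ]
```

The fresh cartridge is gripped at its centre: the body front edge is at (252,196) and the fin is centred. I carry it above bay 3.

```bash
python3 - <<'E'
from h import *
print(rk(.034,.0232));gox([*rk(.034,.0232),.12],np.radians(-82.8))
E
```

```text
[0.51692417 0.12937839]
row [np.float64(-0.3374), np.float64(-0.3002), np.float64(-0.0397), np.float64(0.0002), np.float64(-0.001), np.float64(0.0252)] rows>=4.3
```

>>> move_arm --pt "-0.05 -0.05 -0.04 0 0 0.0252 255" --pt "-0.337 -0.3 -0.04 0 0 0.0252 255" --pt "-0.337 -0.3 -0.04 0 0 0.0252 255" --pt "-0.337 -0.3 -0.04 0 0 0.0252 255" --pt "-0.337 -0.3 -0.04 0 0 0.0252 255" --pt "-0.337 -0.3 -0.04 0 0 0.0252 255" --pt "-0.337 -0.3 -0.04 0 0 0.0252 255" --pt "-0.337 -0.3 -0.04 0 0 0.0252 255" --pt "-0.337 -0.3 -0.04 0 0 0.0252 255"

```text
clock: 16.67
position: [0.5175, 0.1288, 0.119]
ee_rot: [3.135, 0.196, 0.002]
contact_force: [0.1, -0.4, -1.3]
opening: 0.0089
finger_force: 44.7
```

```bash
python3 - <<'E'
from h import *
c=snap('wrist','w8')
print(pose()[0]);gox([*rk(.034,.0232),.043],np.radians(-82.8))
E
```

```text
[0.51755277 0.12872125 0.11909141]
row [np.float64(-0.0016), np.float64(-0.0019), np.float64(0.1902), np.float64(0.0002), np.float64(-0.0004), np.float64(-0.0003)] rows>=1.8
```

View pics/w8.png

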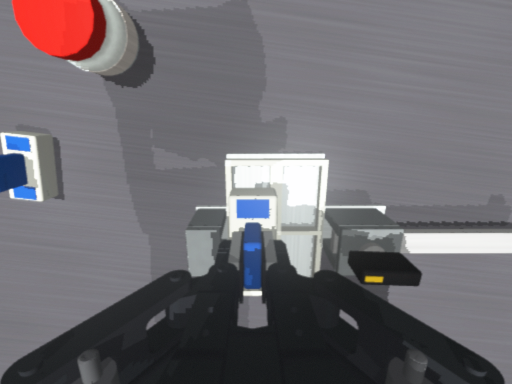

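```bash
python3 - <<'E'
from h import *
c=load('w8')
for q in [(.070,.046),(.070,-.046)]: print(proj(c,[*rk(*q),.018]).round(1))
im=c['img'][145:230,215:340].astype(int)
g=im.sum(2)//3
print('row170 cols',[(215+i,g[25,i]) for i in range(5,118) if abs(g[25,i+1]-g[25,i-1])>25])
print('col245 rows',[(145+i,g[i,30]) for i in range(1,60) if abs(g[i+1,30]-g[i-1,30])>15])
print([proj(c,[*rk(.066,y),z]).round(1).tolist() for y in(.04125,.00575) for z in (.018,.006)])
E
```

```text
[226.  160.7]
[330.2 160.6]
row170 cols [(224, np.int64(132)), (225, np.int64(209)), (226, np.int64(244)), (230, np.int64(230)), (231, np.int64(177)), (234, np.int64(172)), (235, np.int64(229)), (318, np.int64(236)), (319, np.int64(175)), (321, np.int64(194)), (322, np.int64(245)), (327, np.int64(242)), (328, np.int64(166))]
col245 rows [(152, np.int64(119)), (153, np.int64(151)), (154, np.int64(241)), (157, np.int64(249)), (158, np.int64(212)), (160, np.int64(226)), (161, np.int64(244)), (186, np.int64(248)), (187, np.int64(225)), (188, np.int64(168)), (189, np.int64(150)), (194, np.int64(156)), (195, np.int64(179)), (196, np.int64(224)), (197, np.int64(237)), (198, np.int64(240)), (199, np.int64(192)), (200, np.int64(155))]
[[231.5, 165.2], [232.4, 162.9], [271.5, 165.2], [270.6, 162.8]]
```

>>> move_arm --pt "-0.0016 -0.0035 0.05 0 0 0 255" --pt "-0.0016 -0.0035 0.1 0 0 0 255" --pt "-0.0016 -0.0035 0.135 0 0 0 255" --pt "-0.0016 -0.0035 0.16 0 0 0 255" --pt "-0.0016 -0.0035 0.175 0 0 0 255" --pt "-0.0016 -0.0035 0.188 0 0 0 255" --pt "-0.0016 -0.0035 0.188 0 0 0 255" --pt "-0.0016 -0.0035 0.188 0 0 0 255"

```text
clock: 17.38
position: [0.5173, 0.1305, 0.0452]
ee_rot: [3.135, 0.197, 0.006]
contact_force: [2.7, -1.1, 1.4]
opening: 0.0091
finger_force: 46.0
```

>>> move_arm --pt "0 0 0.003 0 0 0 255" --pt "0 0 0.005 0 0 0 255" --pt "0 0 0.005 0 0 0 255"

```text
clock: 17.63
position: [0.5173, 0.1305, 0.045]
ee_rot: [3.135, 0.197, 0.007]
contact_force: [-5.4, -3.0, 15.0]
opening: 0.009
finger_force: 48.1
```

>>> move_arm --pt "0 0 -0.003 0 0 0 255" --pt "0 0 -0.003 0 0 0 205" --pt "0 0 -0.003 0 0 0 205" --pt "0 0 -0.003 0 0 0 205" --pt "0 0 -0.05 0 0 0 205" --pt "0 0 -0.1 0 0 0 205" --pt "0 0 -0.2 0 0 0 150" --pt "0 0 -0.3 0 0 0 120" --pt "0 0 -0.3 0 0 0 120" --pt "0 0 -0.3 0 0 0 120"

```text
clock: 18.47
position: [0.5172, 0.1309, 0.165]
ee_rot: [-3.135, -0.198, -0.011]
contact_force: [0.5, 0.3, -1.2]
opening: 0.0455
finger_force: 0.0
```

```bash
python3 - <<'E'
from h import *
c=snap('wrist','w9');print(pose()[0])
for b in blobs(c,(100,150,190),(125,255,255),15)[:5]:
    r=cv2.minAreaRect(b);print([np.round(x,1) for x in r],onz(c,*r[0],.058).round(4))
E
```

```text
[0.5161089  0.13073038 0.16247372]
[array([ 38.2, 164.5]), array([27.8,  8.9]), np.float64(84.8)] [0.5243 0.3286 0.058 ]
[array([ 58. , 139.2]), array([19.1,  9.9]), np.float64(6.3)] [0.5495 0.3089 0.058 ]
[array([ 62.1, 180.8]), array([16.9,  9.2]), np.float64(6.3)] [0.5114 0.3083 0.058 ]
[array([250.5, 171.5]), array([ 7., 11.]), np.float64(90.0)] [0.542  0.1361 0.058 ]
[array([251.5, 201.5]), array([9., 3.]), np.float64(90.0)] [0.5134 0.1316 0.058 ]
```

View pics/w9.png

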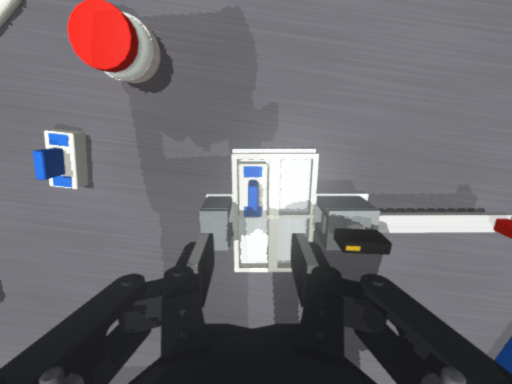

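The fresh cartridge sits in bay 3 (fin at (253,195)). Fresh B is still at (60,160). I fetch B next.

```bash
python3 - <<'E'
from h import *
c=load('w9');print(onz(c,38.2,164.5,.052))
gox([.519,.3327,.11],np.radians(-89.4))
E
```

```text
[0.52259914 0.33333702 0.052     ]
row [np.float64(0.0702), np.float64(-0.5), np.float64(0.1313), np.float64(0.0), np.float64(-0.0008), np.float64(0.0367)] rows>=5.0
```

>>> move_arm --pt "0.07 -0.5 0.131 0 0 0.0367 120" --pt "0.07 -0.5 0.131 0 0 0.0367 120" --pt "0.07 -0.5 0.131 0 0 0.0367 120" --pt "0.07 -0.5 0.131 0 0 0.0367 120" --pt "0.07 -0.5 0.131 0 0 0.0367 120" --pt "0.07 -0.5 0.131 0 0 0.0367 120" --pt "0.07 -0.5 0.131 0 0 0.0367 120" --pt "0.07 -0.5 0.131 0 0 0.0367 120" --pt "0.07 -0.5 0.131 0 0 0.0367 120"

```text
clock: 19.27
position: [0.5189, 0.3313, 0.1096]
ee_rot: [3.141, 0.015, 0.002]
contact_force: [0.7, 0.2, 0.4]
opening: 0.0453
finger_force: 0.0
```

```bash
python3 - <<'E'
from h import *
c=snap('wrist','w10');print(pose()[0])
for b in blobs(c,(100,150,190),(125,255,255),15)[:4]:
    r=cv2.minAreaRect(b);print([np.round(x,1) for x in r],onz(c,*r[0],.052).round(4))
print(proj(c,[.5213,.3327,.052]))
gox([.519,.3327,.037],np.radians(-89.4))
E
```

```text
[0.51916708 0.33127909 0.11008264]
[array([487.5, 188.1]), array([11.7, 24.3]), np.float64(83.7)] [0.5428 0.1575 0.052 ]
[array([248. , 176.5]), array([11., 20.]), np.float64(90.0)] [0.55   0.3351 0.052 ]
[array([247., 207.]), array([22., 10.]), np.float64(90.0)] [0.5264 0.3357 0.052 ]
[array([481. , 235.5]), array([ 9., 20.]), np.float64(90.0)] [0.5042 0.1522 0.052 ]
[250.97607781 213.33551982]
row [np.float64(-0.0008), np.float64(-0.0036), np.float64(0.1827), np.float64(0.0001), np.float64(-0.0006), np.float64(-0.0005)] rows>=1.8
```

>>> move_arm --pt "-0.0008 -0.006 0.06 0 0 0 140" --pt "-0.0008 -0.006 0.12 0 0 0 140" --pt "-0.0008 -0.006 0.182 0 0 0 140" --pt "-0.0008 -0.006 0.182 0 0 0 140" --pt "-0.0008 -0.006 0.182 0 0 0 255" --pt "-0.0008 -0.006 0.182 0 0 0 255" --pt "-0.0008 -0.006 0.182 0 0 0 255" --pt "-0.0008 -0.006 0.182 0 0 0 255" --pt "-0.0008 -0.006 0.182 0 0 0 255"

```text
clock: 20.07
position: [0.5199, 0.3353, 0.0398]
ee_rot: [-3.14, -0.016, -0.009]
contact_force: [-0.2, -1.8, 6.3]
opening: 0.0094
finger_force: 42.6
```

>>> move_arm --pt "0 0 -0.08 0 0 0 255" --pt "0 0 -0.16 0 0 0 255" --pt "0 0 -0.22 0 0 0 255" --pt "0 0 -0.22 0 0 0 255" --pt "0 0 -0.22 0 0 0 255" --pt "0 0 -0.22 0 0 0 255"

```text
clock: 20.57
position: [0.5181, 0.3348, 0.1245]
ee_rot: [3.141, 0.017, 0.002]
contact_force: [-0.2, 0.0, -1.8]
opening: 0.0093
finger_force: 41.7
```

```bash
python3 - <<'E'
from h import *
c=snap('wrist','w11');p,R=pose();y=R.as_matrix()[:,1];print(p,np.degrees(np.arctan2(y[1],y[0])))
g=c['img'].astype(int)
m=((g.min(2)>170)).astype(np.uint8);m[:150]=0;m[340:]=0;m[:,:200]=0;m[:,310:]=0
cs,_=cv2.findContours(m,cv2.RETR_EXTERNAL,cv2.CHAIN_APPROX_NONE);k=max(cs,key=cv2.contourArea);x,yy,w,h=cv2.boundingRect(k);print('white',x,yy,w,h)
print([R.inv().apply(onz(c,u,yy,p[2]-.0155)-p).round(4) for u in (x,x+w)])
gox([*rk(-.034,.0238),.125],np.radians(-82.8))
E
```

```text
[0.5177652  0.33462066 0.12361665] -89.39504148594871
white 228 190 49 44
[array([ 0.0328, -0.0147,  0.0155]), array([0.0328, 0.0137, 0.0155])]
row [np.float64(-0.1766), np.float64(0.5311), np.float64(-0.0027), np.float64(0.0004), np.float64(0.0001), np.float64(-0.0366)] rows>=5.4
```

```bash
python3 - <<'E'
from h import *
gox([*rk(-.0368,.0238),.125],np.radians(-82.8))
E
```

```text
row [np.float64(-0.1835), np.float64(0.5319), np.float64(-0.0027), np.float64(0.0004), np.float64(0.0001), np.float64(-0.0366)] rows>=5.4
```

>>> move_arm --pt "-0.183 0.53 -0.0027 0 0 -0.0366 255" --pt "-0.183 0.53 -0.0027 0 0 -0.0366 255" --pt "-0.183 0.53 -0.0027 0 0 -0.0366 255" --pt "-0.183 0.53 -0.0027 0 0 -0.0366 255" --pt "-0.183 0.53 -0.0027 0 0 -0.0366 255" --pt "-0.183 0.53 -0.0027 0 0 -0.0366 255" --pt "-0.183 0.53 -0.0027 0 0 -0.0366 255" --pt "-0.183 0.53 -0.0027 0 0 -0.0366 255" --pt "-0.183 0.53 -0.0027 0 0 -0.0366 255" --pt "-0.183 0.53 -0.0027 0 0 -0.0366 255"

```text
clock: 21.45
position: [0.4475, 0.1231, 0.1256]
ee_rot: [3.135, 0.199, 0.002]
contact_force: [0.6, 0.0, -0.9]
opening: 0.0092
finger_force: 41.7
```

```bash
python3 - <<'E'
from h import *
print(pose()[0]);gox([*rk(-.0368,.0238),.047],np.radians(-82.8))
E
```

```text
[0.44753456 0.1230925  0.12563993]
row [np.float64(-0.0031), np.float64(0.0046), np.float64(0.1966), np.float64(0.0), np.float64(-0.0003), np.float64(0.0003)] rows>=1.9
```

>>> move_arm --pt "-0.003 0.004 0.05 0 0 0 255" --pt "-0.003 0.004 0.1 0 0 0 255" --pt "-0.003 0.004 0.14 0 0 0 255" --pt "-0.003 0.004 0.165 0 0 0 255" --pt "-0.003 0.004 0.18 0 0 0 255" --pt "-0.003 0.004 0.19 0 0 0 255" --pt "-0.003 0.004 0.196 0 0 0 255" --pt "-0.003 0.004 0.196 0 0 0 255" --pt "-0.003 0.004 0.196 0 0 0 255"

```text
clock: 22.2
position: [0.4471, 0.1206, 0.0484]
ee_rot: [3.135, 0.197, 0.005]
contact_force: [1.0, 0.4, -1.2]
opening: 0.0095
finger_force: 41.7
```

>>> move_arm --pt "0 0 0.002 0 0 0 255" --pt "0 0 0.004 0 0 0 255" --pt "0 0 0.004 0 0 0 255"

```text
clock: 22.45
position: [0.4468, 0.1205, 0.0464]
ee_rot: [3.135, 0.197, 0.004]
contact_force: [0.1, 0.0, -0.2]
opening: 0.0093
finger_force: 41.7
```

>>> move_arm --pt "0 0 0.001 0 0 0 255" --pt "0 0 0.001 0 0 0 205" --pt "0 0 0.001 0 0 0 205" --pt "0 0 0.001 0 0 0 205" --pt "0 0 -0.05 0 0 0 205" --pt "0 0 -0.1 0 0 0 205" --pt "0 0 -0.2 0 0 0 150" --pt "0 0 -0.3 0 0 0 120" --pt "0 0 -0.4 0 0 0 120" --pt "0 0 -0.4 0 0 0 120"

```text
clock: 23.28
position: [0.4493, 0.1211, 0.2153]
ee_rot: [-3.134, -0.197, -0.026]
contact_force: [-0.5, -0.3, 0.8]
opening: 0.0455
finger_force: 0.0
```

```bash
python3 - <<'E'
from h import *
gox([.516,.03,.26],np.radians(-82.8))
E
```

```text
row [np.float64(0.1387), np.float64(0.2468), np.float64(-0.1095), np.float64(-0.0002), np.float64(-0.0053), np.float64(-0.0)] rows>=2.9
```

>>> move_arm --pt "0.138 0.247 -0.1 0 0 0 120" --pt "0.138 0.247 -0.1 0 0 0 120" --pt "0.138 0.247 -0.1 0 0 0 120" --pt "0.138 0.247 -0.1 0 0 0 120" --pt "0.138 0.247 -0.1 0 0 0 120" --pt "0.138 0.247 -0.1 0 0 0 120"

```text
clock: 23.78
position: [0.5132, 0.0295, 0.2457]
ee_rot: [-3.135, -0.197, -0.002]
contact_force: [-0.3, 0.4, 0.6]
opening: 0.0456
finger_force: 0.0
```

```bash
python3 - <<'E'
from h import *
c=snap('wrist','w12');t=snap('top','t2');print(pose()[0])
a=cv2.resize(np.ascontiguousarray(c['img'][120:270,120:330]),(560,400),interpolation=cv2.INTER_CUBIC)
b=cv2.resize(np.ascontiguousarray(t['img'][150:230,360:440]),(200,200));b=np.vstack([b,np.zeros_like(b)])
cv2.imwrite('pics/m2.png',cv2.cvtColor(np.hstack([a,b]),cv2.COLOR_RGB2BGR))
E
```

```text
[0.51282181 0.03023535 0.24566618]
```

View pics/m2.png

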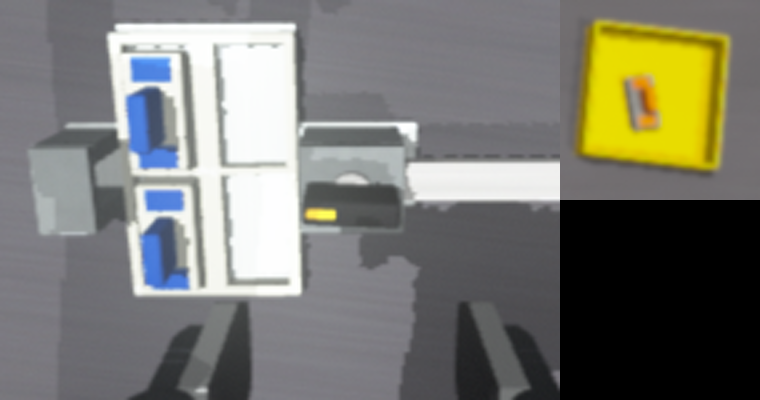

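Both fresh cartridges lie flat in the two keeper-end bays, at (153,110) and (163,240), and the spent one is in the tray. Next is the bolt.

```bash
python3 - <<'E'
from h import *
gox([.516,-.131,.14],YAW)
E
```

```text
row [np.float64(-0.0433), np.float64(0.4009), np.float64(0.2641), np.float64(0.0002), np.float64(-0.0003), np.float64(-0.4997)] rows>=12.6
```

>>> move_arm --pt "0.06 0.39 0.1 0 0 -0.36 120" --pt "0.06 0.39 0.1 0 0 -0.36 120" --pt "0.06 0.39 0.1 0 0 -0.36 120" --pt "0.06 0.39 0.1 0 0 -0.36 120" --pt "0.06 0.39 0.1 0 0 -0.36 120" --pt "0.06 0.39 0.1 0 0 -0.36 120" --pt "0.06 0.39 0.1 0 0 -0.36 120" --pt "0.06 0.39 0.1 0 0 -0.36 120" --pt "0.06 0.39 0.1 0 0 -0.36 120" --pt "0.06 0.39 0.1 0 0 -0.36 120"

```text
clock: 24.72
position: [0.5566, -0.1212, 0.2061]
ee_rot: [2.534, 1.856, 0.002]
contact_force: [1.4, -0.6, 0.5]
opening: 0.0452
finger_force: 0.0
```

```bash
python3 - <<'E'
from h import *
gox([.516,-.131,.14],YAW)
E
```

```text
row [np.float64(-0.0541), np.float64(-0.0895), np.float64(0.165), np.float64(0.0005), np.float64(-0.0001), np.float64(-0.1375)] rows>=3.5
```

>>> move_arm --pt "-0.054 -0.0895 0.165 0 0 -0.1375 120" --pt "-0.054 -0.0895 0.165 0 0 -0.1375 120" --pt "-0.054 -0.0895 0.165 0 0 -0.1375 120" --pt "-0.054 -0.0895 0.165 0 0 -0.1375 120" --pt "-0.054 -0.0895 0.165 0 0 -0.1375 120" --pt "-0.054 -0.0895 0.165 0 0 -0.1375 120" --pt "-0.054 -0.0895 0.165 0 0 -0.1375 120"

```text
clock: 25.3
position: [0.5166, -0.1314, 0.1409]
ee_rot: [2.086, 2.345, 0.003]
contact_force: [0.4, 0.2, 0.0]
opening: 0.0453
finger_force: 0.0
```

```bash
python3 - <<'E'
from h import *
print(pose()[0]);gox([.516,-.131,.076],YAW)
E
```

```text
[ 0.51660124 -0.13135904  0.14085519]
row [np.float64(0.0012), np.float64(-0.0019), np.float64(0.1621), np.float64(0.001), np.float64(0.0002), np.float64(-0.0029)] rows>=1.6
```

>>> move_arm --pt "0.001 -0.002 0.08 0 0 -0.003 120" --pt "0.001 -0.002 0.162 0 0 -0.003 120" --pt "0.001 -0.002 0.162 0 0 -0.003 120" --pt "0.001 -0.002 0.162 0 0 -0.003 255" --pt "0.001 -0.002 0.162 0 0 -0.003 255" --pt "0.001 -0.002 0.162 0 0 -0.003 255" --pt "0.001 -0.002 0.162 0 0 -0.003 255" --pt "0.001 -0.002 0.162 0 0 -0.003 255" --pt "0.001 -0.002 0.162 0 0 -0.003 255"

```text
clock: 26.05
position: [0.5161, -0.132, 0.0781]
ee_rot: [2.074, 2.355, 0.003]
contact_force: [-5.0, 0.4, 4.1]
opening: 0.0126
finger_force: 43.2
```

>>> move_arm --pt "0.04 0 0 0 0 0 255" --pt "0.08 0 0 0 0 0 255" --pt "0.12 0 0 0 0 0 255" --pt "0.16 0 0 0 0 0 255" --pt "0.2 0 0 0 0 0 255" --pt "0.24 0 0 0 0 0 255" --pt "0.27 0 0 0 0 0 255" --pt "0.29 0 0 0 0 0 255" --pt "0.298 0 0 0 0 0 255" --pt "0.298 0 0 0 0 0 255"

```text
clock: 26.88
position: [0.5007, -0.013, 0.078]
ee_rot: [2.073, 2.356, 0.002]
contact_force: [-8.1, 0.2, 6.8]
opening: 0.0131
finger_force: 43.4
```

>>> move_arm --pt "0.003 0 0 0 0 0 255" --pt "0.005 0 0 0 0 0 255" --pt "0.005 0 0 0 0 0 255"

```text
clock: 27.13
position: [0.5007, -0.0129, 0.0781]
ee_rot: [2.073, 2.353, -0.0]
contact_force: [-6.5, -7.2, 6.1]
opening: 0.0129
finger_force: 43.3
```

```bash
python3 - <<'E'
from h import *
p,R=pose();k=[.4952,.0279];a=np.radians(4.5)
gox([*p[:2],.125],YAW);gox([*k,.125],a);gox([*k,.073],a)
E
```

```text
row [np.float64(-0.0005), np.float64(0.0004), np.float64(-0.1173), np.float64(0.0011), np.float64(0.0013), np.float64(0.0002)] rows>=1.1
row [np.float64(0.1024), np.float64(-0.0004), np.float64(-0.1177), np.float64(0.0011), np.float64(0.0013), np.float64(0.0152)] rows>=1.5
row [np.float64(0.1029), np.float64(-0.0009), np.float64(0.0123), np.float64(0.0011), np.float64(0.0013), np.float64(0.0152)] rows>=1.0
```

>>> move_arm --pt "0 0 0 0 0 0 130" --pt "0 0 0 0 0 0 130" --pt "0 0 0 0 0 0 130" --pt "0 0 -0.06 0 0 0 130" --pt "0 0 -0.118 0 0 0 130" --pt "0 0 -0.118 0 0 0 130" --pt "0.05 0 -0.118 0 0 0.015 130" --pt "0.1024 0 -0.118 0 0 0.015 130" --pt "0.1024 0 -0.118 0 0 0.015 130" --pt "0.1024 0 -0.118 0 0 0.015 130"

```text
clock: 27.97
position: [0.495, 0.0299, 0.1228]
ee_rot: [2.127, 2.309, 0.003]
contact_force: [-0.4, -0.1, 0.1]
opening: 0.0419
finger_force: 0.0
```

```bash
python3 - <<'E'
from h import *
print(pose()[0]);gox([.4952,.0279,.074],np.radians(4.5))
E
```

```text
[0.49497954 0.02994298 0.12276834]
row [np.float64(-0.0051), np.float64(-0.0002), np.float64(0.1219), np.float64(0.0008), np.float64(0.0001), np.float64(0.0011)] rows>=1.2
```

>>> move_arm --pt "-0.005 0 0.06 0 0 0 130" --pt "-0.005 0 0.122 0 0 0 130" --pt "-0.005 0 0.122 0 0 0 130" --pt "-0.005 0 0.122 0 0 0 255" --pt "-0.005 0 0.122 0 0 0 255" --pt "-0.005 0 0.122 0 0 0 255" --pt "-0.005 0 0.122 0 0 0 255" --pt "-0.005 0 0.122 0 0 0 255" --pt "-0.005 0 0.122 0 0 0 255"

```text
clock: 28.72
position: [0.4954, 0.0269, 0.0756]
ee_rot: [2.129, 2.307, 0.002]
contact_force: [-4.8, -1.9, 3.4]
opening: 0.0114
finger_force: 39.8
```

>>> move_arm --pt "0 0 0 0 0 0.04 255" --pt "0 0 0 0 0 0.08 255" --pt "0 0 0 0 0 0.12 255" --pt "0 0 0 0 0 0.16 255" --pt "0 0 0 0 0 0.2 255" --pt "0 0 0 0 0 0.24 255" --pt "0 0 0 0 0 0.28 255" --pt "0 0 0 0 0 0.32 255" --pt "0 0 0 0 0 0.36 255" --pt "0 0 0 0 0 0.4 255"

```text
clock: 29.55
position: [0.4942, 0.0275, 0.0756]
ee_rot: [-3.08, -0.617, 0.001]
contact_force: [-13.0, 1.8, 9.4]
opening: 0.0115
finger_force: 40.7
```

>>> move_arm --pt "0 0 0 0 0 0.03 255" --pt "0 0 0 0 0 0.058 255" --pt "0 0 0 0 0 0.062 255" --pt "0 0 0 0 0 0.062 255" --pt "0 0 0 0 0 0.062 255"

```text
clock: 29.97
position: [0.4941, 0.0278, 0.0756]
ee_rot: [-3.124, -0.324, 0.001]
contact_force: [-12.9, 3.0, 10.4]
opening: 0.0114
finger_force: 40.6
```

```bash
python3 - <<'E'
from h import *
p,R=pose();y=R.as_matrix()[:,1];print('jaw yaw',np.degrees(np.arctan2(y[1],y[0])),bot.get_state()['moment'])
E
```

```text
jaw yaw -78.17549778216888 [ 0.22721051  2.17316234 -0.0567499 ]
```

>>> move_arm --pt "0 0 0 0 0 0 190" --pt "0 0 0 0 0 0 190" --pt "0 0 0 0 0 0 190" --pt "0 0 -0.06 0 0 0 190" --pt "0 0 -0.15 0 0 0 190" --pt "0 0 -0.3 0 0 0 190" --pt "0 0 -0.42 0 0 0 150" --pt "0 0 -0.42 0 0 0 150" --pt "0 0 -0.42 0 0 0 150" --pt "0 0 -0.42 0 0 0 150"

```text
clock: 30.8
position: [0.4957, 0.0272, 0.244]
ee_rot: [3.124, 0.323, 0.011]
contact_force: [0.2, -0.7, -0.8]
opening: 0.035
finger_force: 0.0
```

```bash
python3 - <<'E'
from h import *
snap('wrist','w13')
E
```

```text
(no output)
```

View pics/w13.png

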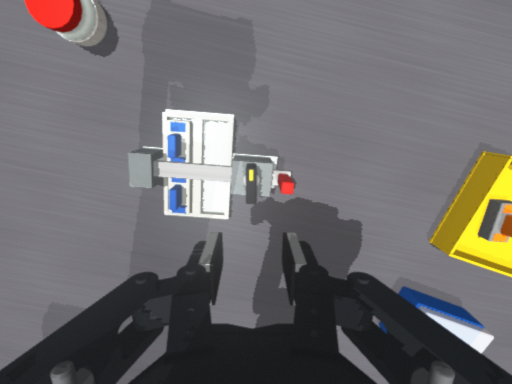

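The bolt is home in the keeper (147,168), the knob bar is across it (252,183), both fresh cartridges are seated (177,145 and 177,198), and the spent one is in the tray (498,221). I hand in.

```bash
python3 -c "
from bench import bot
print(bot.sign_off())"
```

```text
the job is handed in; nothing more can be done
None
```

I finished the cartridge change and handed it in at about 31 s of the 210 s: the one spent cartridge is in the tray, both fresh ones are in bays 2 and 3, the bolt is home, and the knob is tight at about 1.49 rad; sign-off returned no verdict.

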